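# Zero the coffee grinder: loosen its lock ring, find burr touch, back off, lock again

## Task

The grinder's burrs have just been cleaned, so set it afresh: loosen the brass lock ring, turn the black adjuster collar gently clockwise until you feel the burrs touch, without forcing them, and then back it off an eighth of a turn. Tighten the lock ring hand-tight again so that the setting stays, and leave the things beside the grinder where they stand.

Things in the scene. Friction and masses are not known exactly. Their poses are not given: they have to be found in the camera images.
- grinder: charcoal coffee grinder, immovable, 224 mm tall; head 110 mm across, its shoulder 165 mm high. Origin: underside, on the upright axis shared by lock ring and adjuster; z up, x to the rear; chute and steel cup at -x (cup 88 mm out, below 70 mm). Up the axis: spigot 54 mm across, lock ring at z 178-198 mm, adjuster 201-221, fixed throat tube 30 mm across to 224 with a red front index
- lock_ring: knurled brass lock ring, round (grip it from any side), 61 mm across and 20 mm tall, with one cream line. Origin: centre of its underside, on the axis; turns with the ring. A cam ring: it neither rises nor sinks. Counter-clockwise from above loosens it. Below it 13 mm are free down to the head's shoulder
- ring_turn (a joint): angle of the lock ring, rad; positive = counter-clockwise from above = looser. Starts tight at -0.18 to -0.15; grips below about -0.1, quite free above 0.05. Loose, it runs at a steady 0.3 N m; from -0.1 down the moment rises by about 4 N m per rad, so hand-tight (0.3 to 1 N m above running) is at -0.2 to -0.35; let go, it settles back to about -0.19 and holds. Travel -0.8 to 1.4
- ring_grip (a point): centre of the lock ring, on its axis, 10 mm above its underside. Fingers gripping the ring have 8 mm of room each side of the adjuster above it
- adjuster: fluted black adjuster collar, round (grip it from any side), 45 mm across and 20 mm tall, yellow line, 24 ticks (15 degrees each) on its top. Origin: centre of its underside, on the axis; turns with the collar, keeps its height. Clockwise from above brings the burrs together. The wider lock ring lies 3 mm under it
- adjuster_turn (a joint): angle of the adjuster, rad; positive = counter-clockwise from above = burrs apart. Starts at 0.6 to 1.0. With the ring loose it runs at a steady 0.1 N m. The burrs touch at an angle that differs each time, anywhere from -0.35 to 0.35; from there the moment rises by about 4 N m per rad, the collar giving about 0.04 rad at 0.2 N m. Travel -1.0 to 1.6
- adjuster_grip (a point): centre of the adjuster collar, on its axis, 10 mm above its underside
- lower_burr: lower burr, steel disc 48 mm across, fixed out of sight in the head. Origin: centre of its upper side, on the axis, 132 mm above the worktop. The force between it (with its teeth) and the adjuster is the burr force: 20 mm from the axis, so 10 N is 0.2 N m on the adjuster
- upper_burr_face (a point): working face of the upper burr, out of sight in the head, on the axis; lowered by the adjuster's fine thread, 0.24 mm per rad. Its height over point lower_burr_face is the burr gap: 0 at touch, 0.19 mm an eighth of a turn (0.785 rad) away: far finer than its measured height
- lower_burr_face (a point): working face of the lower burr, out of sight in the head, on the axis, z up; its height (132 mm) differs by up to 0.08 mm each time
- press_plate: keyed plate out of sight under the lock ring; the ring's cam presses it down on the adjuster's shoulder. Origin on the axis, 172 mm above the worktop. Its force on the adjuster is the clamping force: about 10 N at the start, several times that while the ring is turned hand-tight, about 20 N once the ring is let go, none when it is loose
- hopper: clear bean hopper taken off the grinder, standing upside down on its dark lid, 108 mm across, 114 mm tall; bystander. Origin: centre of its underside
- jar_coffee: glass jar of ground coffee with a white lid, 101 mm across, 160 mm tall; bystander. Origin: centre of its underside
- jar_sugar: glass jar of sugar with a white lid, 96 mm across, 155 mm tall; bystander. Origin: centre of its underside
- teaspoon: steel teaspoon lying flat, 134 x 27 mm, 12 mm tall; bystander. Origin: centre of its underside
- tamper: steel tamper with black handle standing on its face, 58 mm across, 87 mm tall; bystander. Origin: centre of its underside

How it is judged (in metres and radians):
On the way, in this order (a step that is already met when the one before it is completed fails the run):
1. the lock ring is loosened until it no longer clamps the adjuster (contact force between press_plate and adjuster below 0.5 N), for 0.2 s.
2. with the lock ring loose, the adjuster is turned down until the burrs touch (contact force between press_plate and adjuster below 0.5 N and contact force between lower_burr and adjuster above 5 N), for 0.1 s.
3. with the lock ring still loose, the adjuster is backed off an eighth of a turn from touch (45 degrees within 17) (contact force between press_plate and adjuster below 0.5 N and z of upper_burr_face in the frame of lower_burr_face between 0.000116 and 0.00026 m), for 0.2 s.
At the end, for the whole second after the job is handed in: The lock ring clamps the adjuster again with over 10 N (about as tight as it was found), the adjuster stands an eighth of a turn open from burr touch (burr gap 0.116 to 0.26 mm, 45 degrees within 17), both are at rest, and the things beside the grinder are within 30 mm of where they stood (contact force between press_plate and adjuster above 10 N and z of upper_burr_face in the frame of lower_burr_face between 0.000116 and 0.00026 m and velocity of joint adjuster_turn between -0.1 and 0.1 rad/s and velocity of joint ring_turn between -0.1 and 0.1 rad/s and distance of each of hopper, jar_coffee, jar_sugar, teaspoon, tamper from where it was at the start of the episode below 0.03 m).
It fails at once if the burrs are forced together (over 60 N between them, about 1.2 N m on the adjuster) (contact force between lower_burr and adjuster above 60 N).
It fails at once if the lock ring is overtightened (clamping force over 150 N, about 1.5 N m above running) (contact force between press_plate and adjuster above 150 N).
It fails at once if a thing beside the grinder is pushed more than 30 mm (distance of any of hopper, jar_coffee, jar_sugar, teaspoon, tamper from where it was at the start of the episode above 0.03 m).
It also fails if it takes over 58 s, if anything falls off the work surface, if the arm or the gripper's body presses on something with over 40 N, if the wrist force passes 120 N, or if a joint passes its speed limit or range.

## Robot

A 7-joint arm with a two-finger parallel gripper is mounted at the origin on a cart in front of the work surface, level with it; the furniture and walls round the work are solid. World frame = base frame: x ahead of the robot, y to its left, z up, the work surface at z = 0. Lengths are in mm, angles in rad, forces in N, time in s.
With the tool pointing down it reaches from about 350 to 900 mm from the base axis. Payload 7.2 kg.
Tool frame: the origin (TCP) lies midway between the tips of the shut fingers; the grasp point (between the pads) lies behind it (bot.pinch_z is the z of the grasp point in the tool frame, in mm); z points along the fingers, y is the line along which they close (so a half turn about z gives the same grasp; the last joint's range is limited). The gripper opens to 88 mm and grips with 3 to 60 N. Pads are 20 mm wide; open, the fingers measure 115 mm over their backs; the gripper's body (75 mm by 178 mm) begins 61 mm behind the grasp point.
Start: joints at [-1.341, 0.411, -0.013, 1.596, 0.006, 1.134, -0.082], TCP at [183.396, 597.491, 222.653] pointing down, gripper open.
Joint ranges: [-2.95, 2.95], [-0.29, 1.99], [-1.47, 1.44], [0.14, 2.54], [-1.03, 4.17], [0.13, 1.85], [-2.86, 2.86]. Speed limits (rad/s): [2.39, 2.39, 3.01, 3.01, 3.14, 3.14, 3.14].

## Interface

Orientations are given as [roll, pitch, yaw] about the fixed x, y, z axes, in that order (R = Rz(yaw) Ry(pitch) Rx(roll)).
In Python, from station import bot gives the robot as it stands.
- The arm moves only by the tool play_rows, never from a script. Its argument "motion" is a list of rows, each a list of 7 numbers: the turn, a rotation vector about the tool's x, y, z each as a share of 1.5 rad, from -1 to 1, then the shift along the tool's x, y, z each as a share of 400 mm, from -1 to 1, then the opening, from -1 (shut) to 1 (fully open), so that 0 is half open. A call has 1 to 12 rows; each row is the pose to reach, as a shift and turn from the pose commanded when the call began, along the tool's axes at that moment; what a row does not reach only later rows make up. A row lasts 1/8 s, in which the tool goes at most 62.5 mm and 10.7 degrees, less where a joint would pass 70% of its speed; a pose out of reach is approached as far as the arm can. A call with a number of a shift or a turn outside -1 to 1 is refused whole. A call with a gripper value outside its range is refused whole. The fingers move at their own pace and stop on an object; "grip_force" is the grip in N (left out, the last holds). Time passes only in rows, so rows that repeat a pose let the fingers close. It gives the time, the measured TCP pose, the force, the opening and the grip force at its end, in the units of the state.
- bot.state(): the state, without advancing time (a new reading comes with each control period).
- bot.read_camera(name): name is "side" or "top" or "wrist"; returns the picture (480x640x3 uint8, red, green, blue); there is no depth.
- bot.get_calibration(name): a dict with "fovy" (degrees; the focal length in pixels is half the picture's height over the tangent of half this angle, whatever the lens; pixels are square), "cx", "cy" (the principal point, pixels), "origin" and "orientation" of the camera in the world. Camera axes: x right, y down, z forward; pixel columns grow to the right and rows downward; lengths in mm; the calibration is good to about 2 mm. A picture is of the moment at which its call begins: read the wrist's pose just before it. get_calibration takes no time and is no camera call; for the wrist camera it gives the pose at the moment of the call.
- bot.finish_job(): hands the job in; it is judged then, once.
The state is a dict: "time": time; "q": joint angles; "joint_vel": joint speeds; "effort": joint torques, N m; "tcp_pos": TCP position; "ee_rot": TCP orientation; "wrist_force": force on the tool from outside, world axes, zero at the start; "torque": the same for the moment, N m; "width": finger opening in mm; "grip_force": force on a finger pad.
Only numpy, scipy, OpenCV 4.12 (cv2) and the standard library are available. Lean on these libraries where they do the work, as an engineer would, in place of code of your own. Each camera call takes 0.05 s, during which the arm holds its last target. There are 200 camera calls.

## Working session

There is one attempt and no reset: what is moved stays moved. The work goes in short steps, Python scripts to look and compute and a tool call to move; the robot and the scene stay as the last step left them, time stands still between calls to the robot, and variables do not carry over. Pictures are saved under pics/ and viewed, at most 10 in all, crops included, and the job is handed in when it is done.

Besides the shell and the picture viewer there is one more tool, called after "Call:" as name(argument=value, ...), one argument or row to a line, values as JSON. play_rows: Moves the arm, as the interface text tells. Its arguments: {"type":"object","properties":{"motion":{"type":"array"},"grip_force":{"type":"number"}},"required":["motion"]}

```bash
mkdir -p pics; ls; python3 - <<'E'
from station import bot
import cv2
s=bot.state()
for k,v in s.items(): print(k,v)
print(bot.pinch_z)
for n in("side","top"):
    im=bot.read_camera(n); cv2.imwrite(f"pics/{n}0.png",im[:,:,::-1]); print(n,bot.get_calibration(n))
E
```

```text
pics
time 0.0
q [-1.34116319  0.41190345 -0.01276746  1.59703004  0.00561721  1.13427401
 -0.08217436]
joint_vel [-9.94115507e-04 -8.04301192e-05  1.34115349e-03  1.62147587e-04
 -9.81320746e-04  3.50141825e-04  3.10436262e-04]
effort [ 2.93563193e-03 -5.87976873e+01  6.43805936e-01 -2.91070801e+01
 -5.35735209e-02  1.86424144e-02  1.49523821e-04]
tcp_pos [183.27418832 597.00750028 221.81229501]
ee_rot [-3.14001713e+00  1.04992527e-04  2.84386791e+00]
wrist_force [-0.64387477  0.13956659  0.78926197]
torque [-0.01299001 -0.01945688  0.05108005]
grip_force 0.0
width 87.72587043663518
-18.700000000000003
side {'fovy': 55.67856518708458, 'cx': 329.37124114261144, 'cy': 241.37680157766252, 'origin': array([ 107.51173448, -496.53475665,  681.34058706]), 'orientation': array([-2.24557127, -0.01381187, -0.67130007])}
top {'fovy': 46.581361680544674, 'cx': 314.5635253383801, 'cy': 236.54093365898797, 'origin': array([ 350.82409568,   -2.97117614, 1158.94629503]), 'orientation': array([-2.95811217e+00, -2.36211807e-03, -1.56018898e+00])}
```

View pics/side0.png

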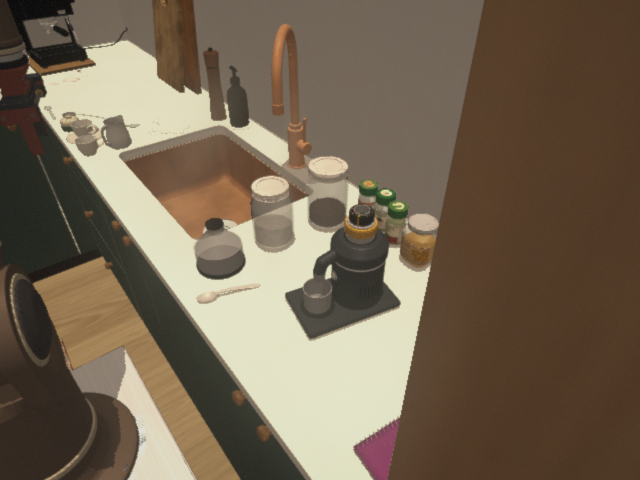

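View pics/top0.png

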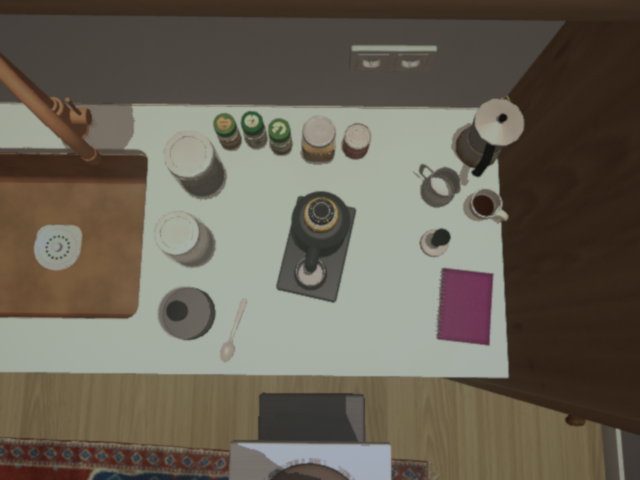

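The side view shows the brass ring near (361,225), and the top view shows it near (321,214). The bystanders are on the left, with the tamper on the right at (437,240). Next I'll measure the ring in both views.

```bash
cat > h.py <<'E'
import numpy as np, cv2
from scipy.spatial.transform import Rotation as R
def ray(c,u,v,h=480):
    f=h/2/np.tan(np.radians(c["fovy"]/2))
    d=R.from_euler("xyz",c["orientation"]).apply([(u-c["cx"])/f,(v-c["cy"])/f,1.0]); return np.array(c["origin"]),d/np.linalg.norm(d)
def plane(c,u,v,z):
    o,d=ray(c,u,v); return o+d*(z-o[2])/d[2]
def tri(a,b):
    (o,d),(p,e)=a,b; t=np.linalg.lstsq(np.c_[d,-e],p-o,rcond=None)[0]
    return (o+t[0]*d+p+t[1]*e)/2, np.linalg.norm(o+t[0]*d-p-t[1]*e)
def brass(im,x0,y0,x1,y1):
    hsv=cv2.cvtColor(im,cv2.COLOR_RGB2HSV); m=cv2.inRange(hsv,(8,90,70),(30,255,255))
    k=np.zeros_like(m); k[y0:y1,x0:x1]=m[y0:y1,x0:x1]; return k
E
python3 - <<'E'
from h import *
from station import bot
P={}
for n,b in(("top",(290,185,355,245)),("side",(335,195,390,250))):
    im=cv2.imread(f"pics/{n}0.png")[:,:,::-1]; c=bot.get_calibration(n)
    m=brass(im,*b); p=np.argwhere(m)[:,::-1]; h=cv2.convexHull(p.astype(np.int32))
    e=cv2.fitEllipse(h); x,y,w,hh=cv2.boundingRect(h); print(n,len(p),e,(x,y,w,hh)); P[n]=(c,e[0])
    x0,y0,x1,y1=b; cv2.imwrite(f"pics/{n}c.png",cv2.resize(im[y0:y1,x0:x1,::-1],None,fx=7,fy=7,interpolation=cv2.INTER_CUBIC))
c,e=P["top"]; print(plane(c,*e,198),plane(c,*e,188)); c2,e2=P["side"]; print(plane(c2,*e2,190))
print(tri(ray(c,*e),ray(c2,*e2)))
E
```

```text
top 282 ((320.74920654296875, 214.01060485839844), (34.51298522949219, 34.80878448486328), 157.73094177246094) (304, 197, 35, 35)
side 527 ((372.02423095703125, 218.99765014648438), (49.90716552734375, 57.14527893066406), 68.32847595214844) (344, 195, 46, 48)
[569.75268091 -13.84538182 198.        ] [572.03094127 -13.95854325 188.        ]
[598.62934095 -15.96642914 190.        ]
(array([578.47263173, -20.56153788, 199.52293905]), np.float64(22.197907518869492))
```

The top view gives a ring diameter of about 61 mm, which matches. The side mask is contaminated, so I'll tighten it.

```bash
python3 - <<'E'
from h import *
from station import bot
im=cv2.imread("pics/side0.png")[:,:,::-1]; c=bot.get_calibration("side"); t=bot.get_calibration("top")
m=brass(im,340,205,383,245); n,l,s,ce=cv2.connectedComponentsWithStats(m); print(s[1:],ce[1:])
i=1+np.argmax(s[1:,4]); p=np.argwhere(l==i)[:,::-1].astype(np.int32); x,y,w,h=s[i,:4]
# leftmost/rightmost sides -> axis column; ray of ring centre
rt=ray(t,320.75,214.0)
for v in (y,y+h/2,y+h): print(v,tri(rt,ray(c,x+w/2,v)))
E
```

```text
[[368 205   5   2   7]
 [381 213   1   1   1]
 [357 214   4  12  26]
 [379 215   1   1   1]
 [344 216  37  24 415]
 [382 216   1   1   1]
 [381 222   2   5   6]] [[370.14285714 205.28571429]
 [381.         213.        ]
 [357.84615385 219.26923077]
 [379.         215.        ]
 [360.97349398 230.09638554]
 [382.         216.        ]
 [381.83333333 224.        ]]
216 (array([569.96305282, -15.51566587, 208.32564102]), np.float64(6.105242810633558))
228.0 (array([575.21604563, -14.82588146, 178.93808687]), np.float64(2.631437430910373))
240 (array([580.73164104, -14.11609787, 147.99805195]), np.float64(1.0304464306080074))
```

View pics/sidec.png

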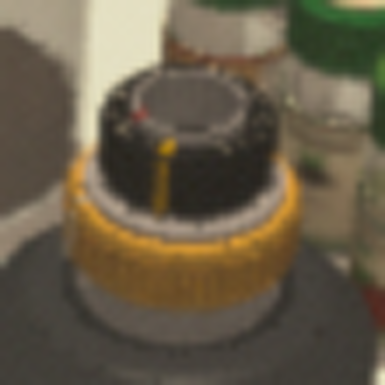

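The two views agree, with the ring axis at about (571,-14) and the ring at about 190 mm. I'll lift and cross over in two calls.

Call:
play_rows(
  motion=[
    [0,0,0,0,0,-0.15,1],
    [0,0,0,-0.1,-0.1,-0.25,1],
    [0,0,0,-0.2,-0.2,-0.3,1],
    [0,0,0,-0.3,-0.25,-0.3,1],
    [0,0,0,-0.4,-0.35,-0.3,1],
    [0,0,0,-0.5,-0.43,-0.3,1],
    [0,0,0,-0.6,-0.52,-0.3,1],
    [0,0,0,-0.69,-0.59,-0.3,1],
  ],
)

```text
time: 1.1
tcp_pos: [378.7, 288.8, 342.6]
ee_rot: [-3.141, -0.0, 2.843]
wrist_force: [-0.2, 0.6, 0.3]
width: 87.7
grip_force: 0.0
```

Call:
play_rows(
  motion=[
    [0,0,0,-0.1,-0.1,0,1],
    [0,0,0,-0.2,-0.2,0,1],
    [0,0,0,-0.3,-0.25,0,1],
    [0,0,0,-0.4,-0.35,0,1],
    [0,0,0,-0.5,-0.43,0,1],
    [0,0,0,-0.6,-0.52,0,1],
    [0,0,0,-0.69,-0.59,0,1],
    [0,0,0,-0.69,-0.59,0,1],
    [0,0,0,-0.69,-0.59,0,1],
  ],
)

```text
time: 2.22
tcp_pos: [572.2, -15.1, 342.1]
ee_rot: [-3.142, -0.001, 2.844]
wrist_force: [-0.8, 0.8, 0.7]
width: 88.0
grip_force: 0.0
```

```bash
python3 - <<'E'
from h import *
from station import bot
s=bot.state(); c=bot.get_calibration("wrist"); im=bot.read_camera("wrist"); cv2.imwrite("pics/w1.png",im[:,:,::-1])
print(s["time"],s["q"],s["tcp_pos"],s["ee_rot"],s["torque"]); print(c); import json
json.dump({k:np.array(v).tolist() for k,v in c.items()},open("w1.json","w"))
E
```

```text
2.225 [-0.46683027  0.25540133  0.52164074  1.57623053 -0.12978513  1.34585864
  1.3430365 ] [572.21856588 -15.06476821 342.07260169] [-3.14153605e+00 -1.29622006e-03  2.84388487e+00] [ 0.03385013 -0.00084754 -0.05916779]
{'fovy': 71.42488070807093, 'cx': 310.39229816244614, 'cy': 239.29599019384355, 'origin': array([495.70659502,   8.46716831, 503.92591632]), 'orientation': array([2.84500403e+00, 3.93601422e-04, 1.27217265e+00])}
```

View pics/w1.png

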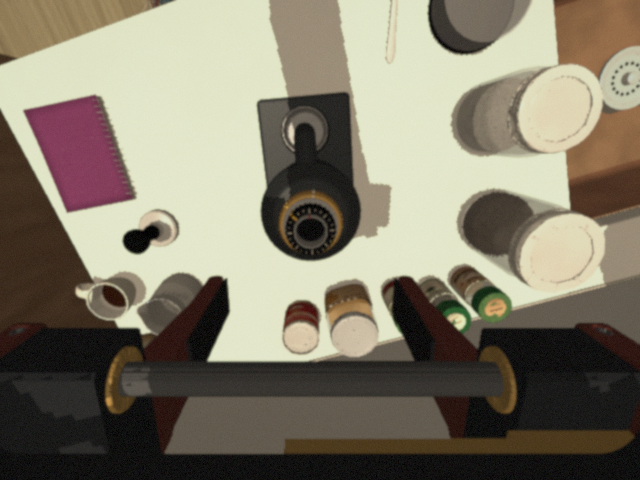

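The wrist view shows the brass ring around (312,222), the throat at (312,231), jars to the right and the tamper at (150,235). I'll measure the throat and ring positions, then make a small test turn.

```bash
cat >> h.py <<'E'
def arc(im,b):
    m=brass(im,*b); n,l,s,_=cv2.connectedComponentsWithStats(m); i=1+np.argmax(s[1:,4])
    return np.argwhere(m>0)[:,::-1].astype(float)
def circ(c,P,z):
    Q=np.array([plane(c,u,v,z)[:2] for u,v in P])
    # outer edge: farthest point per direction sector from rough centre, then circle lsq
    g=(Q.max(0)+Q.min(0))/2
    for _ in range(5):
        a=np.arctan2(*(Q-g).T[::-1]); r=np.hypot(*(Q-g).T); k=np.floor(a/np.pi*18).astype(int)
        S=np.array([Q[k==j][np.argmax(r[k==j])] for j in np.unique(k)]); rs=np.hypot(*(S-g).T); S=S[rs>27]
        x=np.linalg.lstsq(np.c_[2*S,np.ones(len(S))],(S**2).sum(1),rcond=None)[0]; g=x[:2]; rad=np.sqrt(x[2]+g@g)
    return g,rad,len(S)
E
python3 - <<'E'
from h import *; import json
c=json.load(open("w1.json")); im=cv2.imread("pics/w1.png")[:,:,::-1]
P=arc(im,(265,180,360,265)); print(len(P),P.min(0),P.max(0),circ(c,P,198))
E
```

```text
858 [279. 190.] [342. 248.] (array([569.77721109, -14.55039271]), np.float64(30.56284659627581), 30)
```

Call:
play_rows(
  motion=[
    [0,0,-0.1,0,0,0,1],
    [0,0,-0.2,0,0,0,1],
    [0,0,-0.3,0,0,0,1],
    [0,0,-0.4,0,0,0,1],
    [0,0,-0.4,0,0,0,1],
    [0,0,-0.4,0,0,0,1],
  ],
)

```text
time: 3.02
tcp_pos: [572.4, -14.9, 342.8]
ee_rot: [3.141, 0.0, -2.841]
wrist_force: [0.3, -0.8, -0.1]
width: 87.8
grip_force: 0.0
```

```bash
python3 - <<'E'
from h import *; import json
from station import bot
s=bot.state(); c=bot.get_calibration("wrist"); im=bot.read_camera("wrist"); cv2.imwrite("pics/w2.png",im[:,:,::-1])
json.dump({k:np.array(v).tolist() for k,v in c.items()},open("w2.json","w"))
print(s["time"],s["q"],s["tcp_pos"],s["ee_rot"],s["torque"])
m=R.from_euler("xyz",c["orientation"]).inv().apply(np.array([571,-14,190])-c["origin"]); f=240/np.tan(np.radians(c["fovy"]/2))
u=m[:2]/m[2]*f+[c["cx"],c["cy"]]; u=u.astype(int); print(u)
P=arc(im,(u[0]-48,u[1]-45,u[0]+48,u[1]+42)); print(len(P),P.min(0),P.max(0),circ(c,P,198))
E
```

```text
3.025 [-0.39681802  0.24808327  0.42960646  1.57146606 -0.10559866  1.34485838
  1.9158204 ] [572.38218454 -14.90500599 342.78485881] [ 3.14121114e+00  2.87432367e-04 -2.84142728e+00] [0.0763099  0.07732202 0.00155159]
[312 222]
861 [279. 190.] [343. 248.] (array([569.72740952, -15.82401218]), np.float64(30.594138437994157), 30)
```

Two wrist views agree on the ring axis at (569.8,-15), and the fitted radius of 30.6 mm confirms its height. I'll turn back and descend over the ring.

Call:
play_rows(
  motion=[
    [0,0,0.1,0.006,0.002,0.05,1],
    [0,0,0.2,0.006,0.002,0.1,1],
    [0,0,0.3,0.006,0.002,0.15,1],
    [0,0,0.4,0.006,0.002,0.2,1],
    [0,0,0.4,0.006,0.002,0.26,1],
    [0,0,0.4,0.006,0.002,0.26,1],
    [0,0,0.4,0.006,0.002,0.26,1],
  ],
)

```text
time: 3.95
tcp_pos: [570.5, -15.6, 239.5]
ee_rot: [3.141, 0.001, 2.843]
wrist_force: [-0.1, 0.7, 0.6]
width: 87.8
grip_force: 0.0
```

```bash
python3 - <<'E'
from station import bot
import numpy as np
s=bot.state();print(s["q"],s["tcp_pos"],s["ee_rot"],s["torque"],s["wrist_force"])
E
```

```text
[-0.45175672  0.32191658  0.50789503  1.73724648 -0.17138592  1.12570471
  1.38080647] [570.48048948 -15.60577415 239.49750114] [3.14131632e+00 7.83499875e-04 2.84330542e+00] [-0.03010223  0.00957096 -0.00366638] [-0.1359512   0.69869743  0.63721085]
```

Call:
play_rows(
  motion=[
    [0,0,0,0,0,0.05,1],
    [0,0,0,0,0,0.1,1],
    [0,0,0,0,0,0.14,1],
    [0,0,0,0,0,0.16,1],
    [0,0,0,0,0,0.17,1],
    [0,0,0,0,0,0.17,1],
    [0,0,0,0,0,0.17,1],
  ],
  grip_force=50,
)

```text
time: 4.82
tcp_pos: [570.4, -15.7, 171.1]
ee_rot: [3.141, 0.001, 2.844]
wrist_force: [0.5, -0.0, 0.5]
width: 87.6
grip_force: 0.0
```

Call:
play_rows(
  motion=[
    [0,0,0,0,0,0,-1],
    [0,0,0,0,0,0,-1],
    [0,0,0,0,0,0,-1],
    [0,0,0,0,0,0,-1],
  ],
  grip_force=50,
)

```text
time: 5.32
tcp_pos: [570.4, -14.7, 170.8]
ee_rot: [3.14, 0.0, 2.845]
wrist_force: [1.3, 3.5, -0.1]
width: 60.1
grip_force: 49.9
```

```bash
cat > st.py <<'E'
from station import bot
s=bot.state()
for k in("time","q","tcp_pos","ee_rot","torque","wrist_force","width","grip_force"): print(k,s[k])
E
python3 st.py
```

```text
time 5.325
q [-0.42826497  0.39243472  0.48435244  1.81715493 -0.21675005  0.98366739
  1.41946968]
tcp_pos [570.4309828  -14.69123383 170.79025531]
ee_rot [3.14048330e+00 3.25100021e-04 2.84473909e+00]
torque [ 0.70581612 -0.26146525  0.06725003]
wrist_force [ 1.33925356  3.49256142 -0.11789995]
width 60.090399952369445
grip_force 49.914511574897915
```

The grip closed at 60 mm, so it holds the ring. Now I'll loosen it counter-clockwise by about 0.4 rad.

Call:
play_rows(
  motion=[
    [0,0,-0.05,0,0,0,-1],
    [0,0,-0.1,0,0,0,-1],
    [0,0,-0.15,0,0,0,-1],
    [0,0,-0.2,0,0,0,-1],
    [0,0,-0.25,0,0,0,-1],
    [0,0,-0.28,0,0,0,-1],
    [0,0,-0.28,0,0,0,-1],
    [0,0,-0.28,0,0,0,-1],
  ],
)

```text
time: 6.32
tcp_pos: [570.4, -14.9, 170.7]
ee_rot: [3.141, 0.001, -3.019]
wrist_force: [2.2, 4.7, -1.8]
width: 60.6
grip_force: 49.9
```

```bash
python3 st.py; python3 - <<'E'
from station import bot
import cv2
cv2.imwrite("pics/w3.png",bot.read_camera("wrist")[100:400,120:520,::-1].repeat(2,0).repeat(2,1))
E
```

```text
time 6.325
q [-0.35753435  0.38185141  0.38941804  1.81276547 -0.1718783   0.97950156
  1.79593818]
tcp_pos [570.37894267 -14.92146336 170.65605075]
ee_rot [ 3.14113498e+00  5.77552432e-04 -3.01917032e+00]
torque [ 0.97370576 -0.48097264  0.21542478]
wrist_force [ 2.18287282  4.7162432  -1.82995714]
width 60.58719543242402
grip_force 49.948097443557344
```

View pics/w3.png

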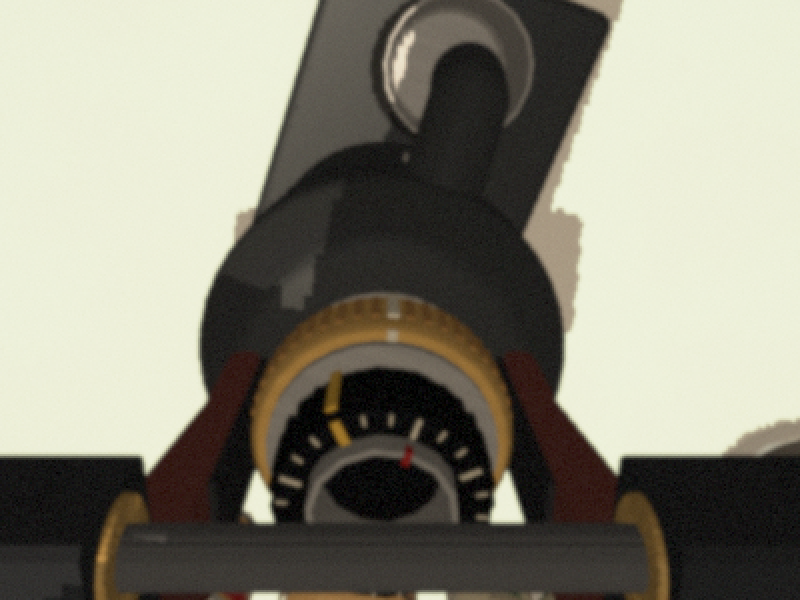

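The cream line sits slightly counter-clockwise of the front, at about +0.25 rad, so the ring is loose. The adjuster's yellow line is at about (340,410). I'll open, rise onto the adjuster and grip it.

Call:
play_rows(
  motion=[
    [0,0,0,0,0,0,1],
    [0,0,0,0,0,0,1],
    [0,0,0,0,0,0,1],
    [0,0,0,-0.001,0.002,-0.04,1],
    [0,0,0,-0.001,0.002,-0.077,1],
    [0,0,0,-0.001,0.002,-0.077,1],
    [0,0,0,-0.001,0.002,-0.077,1],
  ],
)

```text
time: 7.25
tcp_pos: [570.3, -14.7, 201.6]
ee_rot: [3.141, 0.0, -3.019]
wrist_force: [0.1, 0.6, -0.4]
width: 88.2
grip_force: 0.0
```

```bash
python3 st.py
```

```text
time 7.25
q [-0.36787568  0.34868384  0.39907132  1.77903328 -0.1543974   1.04424467
  1.78062142]
tcp_pos [570.33309617 -14.72033603 201.58818593]
ee_rot [ 3.14143535e+00  3.25881183e-04 -3.01924025e+00]
torque [ 0.02855736  0.00643641 -0.03627189]
wrist_force [ 0.0539385   0.55961958 -0.42492549]
width 88.16465104925375
grip_force 0.0
```

Call:
play_rows(
  motion=[
    [0,0,0,0,0,0,-1],
    [0,0,0,0,0,0,-1],
    [0,0,0,0,0,0,-1],
    [0,0,0,0,0,0,-1],
    [0,0,0,0,0,0,-1],
  ],
  grip_force=30,
)

```text
time: 7.88
tcp_pos: [570.4, -14.9, 201.4]
ee_rot: [-3.142, -0.0, -3.019]
wrist_force: [0.7, 0.7, -0.8]
width: 44.1
grip_force: 30.0
```

```bash
python3 st.py
```

```text
time 7.875
q [-0.36771424  0.34922275  0.39914952  1.77890235 -0.15433739  1.04426962
  1.78056007]
tcp_pos [570.35707945 -14.88332893 201.35995384]
ee_rot [-3.14153042e+00 -9.69204484e-05 -3.01948894e+00]
torque [-0.03856337 -0.06168411 -0.02270668]
wrist_force [ 0.73009415  0.71833759 -0.77851787]
width 44.108441221058705
grip_force 30.000363886356354
```

Well centred at 44 mm. Now I'll turn clockwise in small steps and watch the moment.

Call:
play_rows(
  motion=[
    [0,0,0.04,0,0,0,-1],
    [0,0,0.08,0,0,0,-1],
    [0,0,0.12,0,0,0,-1],
    [0,0,0.15,0,0,0,-1],
  ],
)

```text
time: 8.38
tcp_pos: [570.4, -14.7, 201.4]
ee_rot: [-3.142, -0.0, 3.037]
wrist_force: [0.1, 0.0, -0.6]
width: 44.6
grip_force: 30.0
```

```bash
cat > tz.py <<'E'
from station import bot
import numpy as np
T=[];F=[]
for i in range(5):
    s=bot.state();T.append(s["torque"][2]);F.append(s["wrist_force"]);bot.read_camera("top")
print(s["time"],"yaw",s["ee_rot"][2],"tz",np.mean(T).round(3),np.round(T,3),"F",np.mean(F,0).round(1),"q7",s["q"][6],"w",s["width"],s["tcp_pos"])
E
python3 tz.py
```

```text
8.575 yaw 3.039720976572199 tz -0.037 [ 0.117 -0.035 -0.074 -0.073 -0.122] F [ 0.1  0.2 -0.4] q7 1.5750303734098228 w 44.66343800201825 [570.39310706 -14.73935618 201.38595155]
```

Call:
play_rows(
  motion=[
    [0,0,0.03,0,0,0,-1],
    [0,0,0.05,0,0,0,-1],
  ],
)

```text
time: 8.88
tcp_pos: [570.4, -14.7, 201.4]
ee_rot: [3.141, -0.0, 2.963]
wrist_force: [0.0, 1.3, -1.4]
width: 44.5
grip_force: 30.0
```

```bash
python3 tz.py
```

```text
9.075 yaw 2.9644485176517787 tz -0.067 [ 0.061 -0.054 -0.165 -0.12  -0.058] F [-0.1  1.  -1.2] q7 1.5061788602214226 w 45.08945279848842 [570.37510163 -14.70951352 201.37839882]
```

Call:
play_rows(
  motion=[
    [0,0,0.03,0,0,0,-1],
    [0,0,0.05,0,0,0,-1],
  ],
)

```text
time: 9.38
tcp_pos: [570.4, -14.7, 201.4]
ee_rot: [3.141, -0.0, 2.888]
wrist_force: [0.8, 0.6, -1.4]
width: 44.6
grip_force: 30.0
```

```bash
python3 tz.py
```

```text
9.575 yaw 2.8893831195220896 tz -0.042 [ 0.046  0.007 -0.093 -0.089 -0.083] F [ 0.9  0.9 -1.3] q7 1.4376315678273834 w 44.25761048286709 [570.41272057 -14.70873742 201.41600666]
```

Call:
play_rows(
  motion=[
    [0,0,0.03,0,0,0,-1],
    [0,0,0.05,0,0,0,-1],
  ],
)

```text
time: 9.88
tcp_pos: [570.4, -14.7, 201.4]
ee_rot: [3.141, -0.0, 2.813]
wrist_force: [0.9, 1.8, -2.8]
width: 44.3
grip_force: 30.0
```

```bash
python3 tz.py
```

```text
10.075 yaw 2.814470417009204 tz -0.063 [ 0.016 -0.011 -0.169 -0.052 -0.099] F [ 0.5  1.4 -2.1] q7 1.3692428732643662 w 44.626287364271704 [570.38429809 -14.6498218  201.40882725]
```

```bash
cat > yl.py <<'E'
from h import *
from station import bot
im=bot.read_camera("wrist"); h=cv2.cvtColor(im,cv2.COLOR_RGB2HSV)
m=cv2.inRange(h,(20,150,110),(32,255,255)); m[:275]=0;m[345:]=0;m[:,:258]=0;m[:,368:]=0
n,l,s,c=cv2.connectedComponentsWithStats(m)
print([(s[i,4],c[i].round(1).tolist()) for i in range(1,n) if s[i,4]>8])
cv2.imwrite("pics/wy.png",im[240:360,230:400,::-1].repeat(4,0).repeat(4,1))
E
python3 yl.py
```

```text
[(np.int32(14), [294.1, 283.1])]
```

View pics/wy.png

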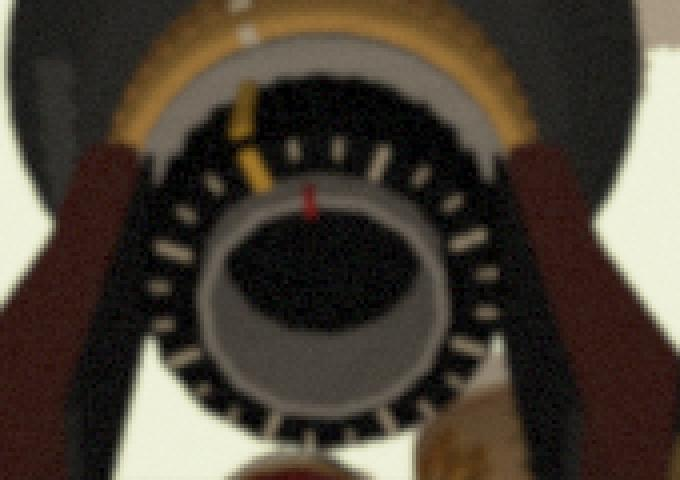

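Call:
play_rows(
  motion=[
    [0,0,0.03,0,0,0,-1],
    [0,0,0.05,0,0,0,-1],
  ],
)

```text
time: 10.42
tcp_pos: [570.4, -14.6, 201.4]
ee_rot: [3.141, -0.0, 2.738]
wrist_force: [1.9, 1.9, -2.7]
width: 44.6
grip_force: 30.0
```

```bash
python3 tz.py;python3 yl.py
```

```text
10.625 yaw 2.739463058683096 tz -0.026 [ 0.124  0.008 -0.086 -0.1   -0.074] F [ 1.4  2.3 -2.7] q7 1.3009890062210558 w 44.895068104294744 [570.42352282 -14.62390721 201.41481619]
[(np.int32(9), [295.4, 283.8])]
```

The collar turns with the grip: the yellow line stays put relative to the fingers, and it is now about 0.35 rad left of the red index at (308,200). I'll continue.

Call:
play_rows(
  motion=[
    [0,0,0.025,0,0,0,-1],
    [0,0,0.05,0,0,0,-1],
  ],
)

```text
time: 10.98
tcp_pos: [570.4, -14.6, 201.4]
ee_rot: [3.141, -0.0, 2.661]
wrist_force: [1.0, 3.3, -4.8]
width: 44.4
grip_force: 30.0
```

```bash
python3 tz.py
```

```text
11.175 yaw 2.663821084819666 tz -0.05 [ 0.056 -0.043 -0.099 -0.037 -0.126] F [ 1.6  3.2 -3.8] q7 1.232221009883758 w 44.43438162890409 [570.41283331 -14.6071691  201.41757694]
```

Call:
play_rows(
  motion=[
    [0,0,0.025,0,0,0,-1],
    [0,0,0.05,0,0,0,-1],
  ],
)

```text
time: 11.48
tcp_pos: [570.4, -14.5, 201.4]
ee_rot: [3.141, -0.0, 2.586]
wrist_force: [2.7, 4.6, -3.7]
width: 44.3
grip_force: 30.0
```

```bash
python3 tz.py
```

```text
11.675 yaw 2.588849601196585 tz -0.053 [ 0.099 -0.051 -0.075 -0.086 -0.152] F [ 2.3  3.9 -3.5] q7 1.1642186089037083 w 44.48593224668209 [570.45061008 -14.58985639 201.44858407]
```

Call:
play_rows(
  motion=[
    [0,0,0.025,0,0,0,-1],
    [0,0,0.05,0,0,0,-1],
  ],
)

```text
time: 11.98
tcp_pos: [570.5, -14.5, 201.4]
ee_rot: [3.141, -0.0, 2.513]
wrist_force: [3.1, 4.1, -4.3]
width: 44.4
grip_force: 30.0
```

```bash
python3 tz.py
```

```text
12.175 yaw 2.5140472174421036 tz -0.023 [ 0.156  0.03  -0.092 -0.066 -0.143] F [ 2.4  4.7 -3.8] q7 1.096483947703517 w 44.53782448611128 [570.47523879 -14.55162396 201.43428596]
```

Call:
play_rows(
  motion=[
    [0,0,0.025,0,0,0,-1],
    [0,0,0.05,0,0,0,-1],
  ],
)

```text
time: 12.48
tcp_pos: [570.5, -14.5, 201.4]
ee_rot: [3.141, -0.0, 2.438]
wrist_force: [3.2, 4.7, -4.8]
width: 44.3
grip_force: 30.0
```

```bash
python3 tz.py;python3 yl.py
```

```text
12.675 yaw 2.439133934846403 tz -0.04 [ 0.1    0.029 -0.1   -0.175 -0.052] F [ 3.   4.5 -4.2] q7 1.0287910903178976 w 44.19188200807867 [570.49793431 -14.53628664 201.4276924 ]
[]
```

Call:
play_rows(
  motion=[
    [0,0,0.025,0,0,0,-1],
    [0,0,0.05,0,0,0,-1],
  ],
)

```text
time: 13.02
tcp_pos: [570.6, -14.5, 201.4]
ee_rot: [3.141, 0.0, 2.363]
wrist_force: [3.0, 3.4, -5.7]
width: 44.4
grip_force: 30.0
```

```bash
python3 tz.py
```

```text
13.225 yaw 2.3648497137259064 tz 0.165 [0.313 0.209 0.153 0.037 0.111] F [ 2.3  4.4 -5.5] q7 0.961923578601021 w 44.53257726880464 [570.51978688 -14.5107037  201.44995793]
```

Call:
play_rows(
  motion=[
    [0,0,0.025,0,0,0,-1],
    [0,0,0.05,0,0,0,-1],
  ],
)

```text
time: 13.52
tcp_pos: [570.4, -14.3, 201.6]
ee_rot: [3.141, -0.0, 2.288]
wrist_force: [-0.6, 6.5, -1.4]
width: 44.5
grip_force: 30.0
```

```bash
python3 tz.py;python3 yl.py
```

```text
13.725 yaw 2.289241872551516 tz 0.354 [0.484 0.44  0.326 0.253 0.264] F [ 0.9  5.3 -2.4] q7 0.8937179586552941 w 44.3924777878348 [570.3365415  -14.29544774 201.62688866]
[]
```

View pics/wy.png

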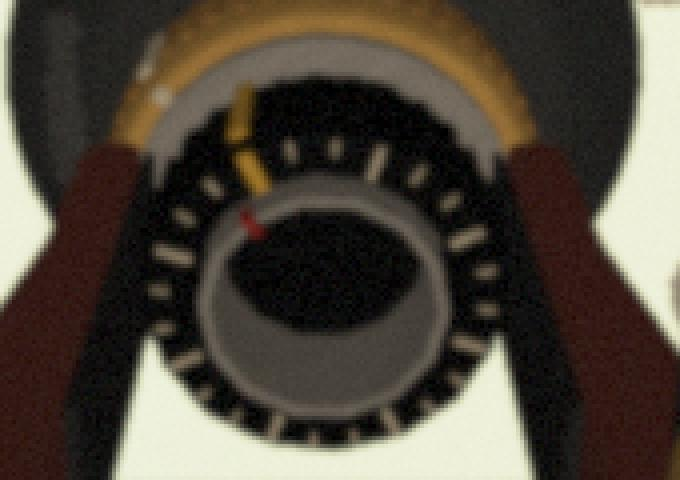

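Contact felt: the moment rises from about 0.1 to 0.48 N m, roughly 0.09 rad past touch, which is about 19 N at the burrs. I'll back off 0.88 rad counter-clockwise.

Call:
play_rows(
  motion=[
    [0,0,-0.06,0,0,0,-1],
    [0,0,-0.12,0,0,0,-1],
    [0,0,-0.18,0,0,0,-1],
    [0,0,-0.24,0,0,0,-1],
    [0,0,-0.3,0,0,0,-1],
    [0,0,-0.36,0,0,0,-1],
    [0,0,-0.42,0,0,0,-1],
    [0,0,-0.48,0,0,0,-1],
    [0,0,-0.54,0,0,0,-1],
    [0,0,-0.59,0,0,0,-1],
    [0,0,-0.59,0,0,0,-1],
    [0,0,-0.59,0,0,0,-1],
  ],
)

```text
time: 15.32
tcp_pos: [570.0, -15.0, 201.6]
ee_rot: [-3.141, -0.001, -3.109]
wrist_force: [-1.9, 4.2, -0.7]
width: 44.3
grip_force: 30.0
```

```bash
python3 tz.py;python3 yl.py
```

```text
15.525 yaw -3.109425348568552 tz 0.119 [0.11  0.11  0.088 0.14  0.148] F [-0.9  5.   0. ] q7 1.6972930158731547 w 44.36205424439226 [570.0661444  -14.97207294 201.58974314]
[(np.int32(16), [293.6, 283.4])]
```

View pics/wy.png

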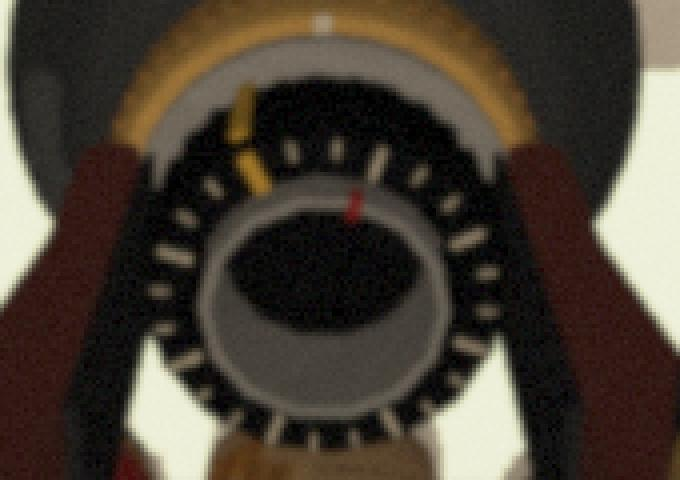

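The yellow line is now clearly counter-clockwise of the red index, and tool and collar moved together by 0.88 rad. I'll release, drop to the ring and grip it.

Call:
play_rows(
  motion=[
    [0,0,0,0,0,0,1],
    [0,0,0,0,0,0,1],
    [0,0,0,0,0,0,1],
    [0,0,0,0,0,0,1],
    [0,0,0,0,0,0.04,1],
    [0,0,0,0,0,0.076,1],
    [0,0,0,0,0,0.076,1],
  ],
)

```text
time: 16.5
tcp_pos: [569.2, -14.8, 169.1]
ee_rot: [-3.141, -0.003, -3.109]
wrist_force: [-0.9, 0.2, -0.0]
width: 87.7
grip_force: 0.0
```

Call:
play_rows(
  motion=[
    [0,0,0,0,0,0,-1],
    [0,0,0,0,0,0,-1],
    [0,0,0,0,0,0,-1],
    [0,0,0,0,0,0,-1],
  ],
  grip_force=60,
)

```text
time: 17.0
tcp_pos: [570.6, -14.8, 171.4]
ee_rot: [3.142, 0.001, -3.109]
wrist_force: [-0.5, 0.2, 2.5]
width: 60.4
grip_force: 60.0
```

```bash
python3 tz.py
```

```text
17.2 yaw -3.1092596031505697 tz 0.185 [0.177 0.147 0.236 0.193 0.171] F [-0.1  0.   2.3] q7 1.7124515316752045 w 60.59502863577634 [570.6260589  -14.7951687  171.38448822]
```

Call:
play_rows(
  motion=[
    [0,0,0.05,0,0,0,-1],
    [0,0,0.1,0,0,0,-1],
    [0,0,0.15,0,0,0,-1],
    [0,0,0.2,0,0,0,-1],
    [0,0,0.2,0,0,0,-1],
  ],
)

```text
time: 17.88
tcp_pos: [570.7, -14.7, 171.4]
ee_rot: [3.141, 0.001, 2.874]
wrist_force: [-0.3, 0.2, 4.6]
width: 60.2
grip_force: 60.0
```

```bash
python3 tz.py
```

```text
18.075 yaw 2.8747024123730887 tz -0.289 [-0.267 -0.269 -0.3   -0.3   -0.308] F [0.  0.5 5.3] q7 1.4439444620838704 w 60.46710093751731 [570.65148439 -14.73618249 171.39020493]
```

Call:
play_rows(
  motion=[
    [0,0,0.03,0,0,0,-1],
    [0,0,0.06,0,0,0,-1],
    [0,0,0.09,0,0,0,-1],
    [0,0,0.09,0,0,0,-1],
  ],
)

```text
time: 18.62
tcp_pos: [570.6, -14.7, 171.5]
ee_rot: [3.141, 0.0, 2.741]
wrist_force: [-0.5, 0.8, 7.8]
width: 60.6
grip_force: 60.0
```

```bash
python3 tz.py
```

```text
18.825 yaw 2.7406533647595044 tz 0.114 [0.092 0.069 0.117 0.151 0.14 ] F [-0.9  0.4  6.5] q7 1.3238184046445167 w 60.419719822581406 [570.64403101 -14.71401556 171.49040157]
```

Call:
play_rows(
  motion=[
    [0,0,0.02,0,0,0,-1],
    [0,0,0.04,0,0,0,-1],
  ],
)

```text
time: 19.12
tcp_pos: [570.7, -14.7, 171.5]
ee_rot: [3.141, 0.001, 2.681]
wrist_force: [-1.2, 0.2, 5.8]
width: 61.2
grip_force: 60.0
```

```bash
python3 tz.py; python3 yl.py
```

```text
19.325 yaw 2.681607852340452 tz 0.639 [1.006 0.672 0.532 0.462 0.525] F [-0.8 -0.2  6.4] q7 1.2708454115795929 w 60.54521566651176 [570.73663987 -14.71156506 171.55224998]
[(np.int32(12), [262.5, 319.1]), (np.int32(17), [270.8, 327.8])]
```

The moment reached about 1.0 N m, of which 0.7 is above running. One more small step, then release and rise.

Call:
play_rows(
  motion=[
    [0,0,0.02,0,0,0,-1],
    [0,0,0.04,0,0,0,-1],
    [0,0,0.04,0,0,0,-1],
  ],
)

```text
time: 19.8
tcp_pos: [570.7, -14.7, 171.6]
ee_rot: [3.141, 0.001, 2.622]
wrist_force: [-2.2, -0.7, 8.0]
width: 60.2
grip_force: 60.0
```

```bash
python3 tz.py
```

```text
20.0 yaw 2.6219541531452255 tz 0.625 [0.543 0.651 0.703 0.593 0.636] F [-1.5  1.   7.4] q7 1.2176857568238453 w 60.823824496838895 [570.7196399  -14.70004758 171.62197697]
```

Call:
play_rows(
  motion=[
    [0,0,0,0,0,0,1],
    [0,0,0,0,0,0,1],
    [0,0,0,0,0,0,1],
    [0,0,0,0,0,0,1],
    [0,0,0,0,0,-0.05,1],
    [0,0,0,0,0,-0.1,1],
    [0,0,0,0,0,-0.1,1],
    [0,0,0,0,0,-0.1,1],
  ],
)

```text
time: 21.05
tcp_pos: [570.0, -14.7, 210.3]
ee_rot: [-3.141, -0.001, 2.619]
wrist_force: [-0.3, -0.6, 0.2]
width: 88.0
grip_force: 0.0
```

```bash
python3 tz.py; python3 - <<'E'
from station import bot
import cv2
cv2.imwrite("pics/wf.png",bot.read_camera("wrist")[200:400,200:440,::-1].repeat(3,0).repeat(3,1))
E
```

```text
21.25 yaw 2.618846126678083 tz -0.012 [ 0.    -0.033 -0.019 -0.013  0.004] F [ 0.1 -0.2 -0.2] q7 1.1903492867884078 w 88.1105158962642 [570.0175246  -14.76446728 210.28876996]
```

View pics/wf.png

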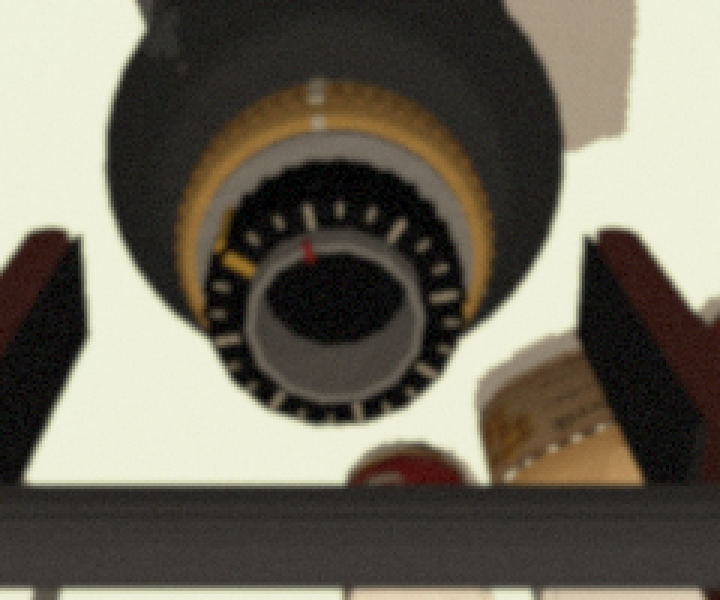

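In the final view the cream line at (317,100) sits about 0.2 rad clockwise of the red index, so the ring is tight. The yellow line is still about 3 ticks (45°) counter-clockwise of where the burrs touched. Handing in.

```bash
python3 -c "
from station import bot
print(bot.finish_job())"
```

```text
the job is handed in; nothing more can be done
None
```

I set the grinder afresh and handed the job in, but the hand-in returned no verdict. I loosened the lock ring, felt the burrs touch at about 19 N, backed the collar off about 45°, tightened the ring hand-tight (about 0.7 N m above running), and did not touch the things beside the grinder.

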